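# Take the cleaned nozzle carrier out of the ultrasonic cleaner

## Robot

A 6-joint arm with a two-finger parallel gripper is mounted at the origin on the work surface. World frame = base frame: x ahead of the robot, y to its left, z up, the work surface at z = 0. Lengths are in mm, angles in rad, forces in N, time in s.
With the tool pointing down it reaches from about 350 to 875 mm from the base axis. Payload 4.2 kg.
Tool frame: the origin (TCP) lies at the very end of the fingers, on their centre line; the grasp point (between the pads) lies 19 mm behind it; z points along the fingers, y is the line along which they close (so a half turn about z gives the same grasp; the last joint's range is limited). The gripper opens to 85 mm and grips with 20 to 120 N. Pads are 22 mm wide; open, the fingers measure 114 mm over their backs; the gripper's body (76 mm by 85 mm) begins 54 mm behind the grasp point. The pads swing forward as they close: fully open they stand 13 mm farther back than shut.
Start: joints at [1.393, 0.385, 0.008, 0, -1.194, -0.259], TCP at [264.368, 566.312, 231.312] pointing down, gripper open.
Joint ranges: [-3.14, 3.14], [-1.21, 2.06], [-1.07, 1.41], [-3.16, 2.05], [-2.99, -0.16], [-3.1, 3.1]. Speed limits (rad/s): [2.79, 2.79, 3.14, 3.14, 3.14, 3.14].

## Interface

Orientations are given as a unit quaternion [x, y, z, w].
In Python, from bench import arm gives the robot as it stands.
- The arm moves only by the tool servo_tool, never from a script. Its argument "rows" is a list that holds one entry, the list of rows, each a list of 7 numbers: the finger opening in mm, from 0 to 85.4, then the shift along the tool's x, y, z in mm, then the turn, a rotation vector about the tool's x, y, z in rad. A call has 1 to 10 rows; each row is the pose to reach, as a shift and turn from the pose commanded when the call began, along the tool's axes at that moment; what a row does not reach only later rows make up. A row lasts 1/8 s, in which the tool goes at most 62.5 mm and 10.7 degrees, less where a joint would pass 70% of its speed; a pose out of reach is approached as far as the arm can. A call with a gripper value outside its range is refused whole. The fingers move at their own pace and stop on an object; the grip force is fixed at half the most. Time passes only in rows, so rows that repeat a pose let the fingers close. It gives the time, the measured TCP pose, the force, the opening and the grip force at its end, in the units of the state.
- arm.read_state(): the state, without advancing time (a new reading comes with each control period).
- arm.get_image(name): name is "scene" or "side" or "wrist"; returns the picture (420x560x3 uint8, red, green, blue); there is no depth.
- arm.camera_params(name): a dict with "intrinsics" (3x3 intrinsics, pixels), "R" (3x3) and "t" (3): a world point X has camera coordinates R X + t. Camera axes: x right, y down, z forward; pixel columns grow to the right and rows downward; lengths in mm; the calibration is good to about 2 mm. A picture is of the moment at which its call begins: read the wrist's pose just before it. camera_params takes no time and is no camera call; for the wrist camera it gives the pose at the moment of the call.
- arm.job_done(): hands the job in; it is judged then, once.
The state is a dict: "clock": time; "joints": joint angles; "joint_vel": joint speeds; "joint_efforts": joint torques, N m; "position": TCP position; "ee_rot": TCP orientation; "contact_force": force on the tool from outside, world axes, zero at the start; "wrist_torque": the same for the moment, N m; "gripper_width": finger opening in mm; "grasp_force": force on a finger pad.
Only numpy, scipy, OpenCV 4.12 (cv2) and the standard library are available. Lean on these libraries where they do the work, as an engineer would, in place of code of your own. Each camera call takes 0.05 s, during which the arm holds its last target. There are 200 camera calls.

## Task

The cleaning run is over: first switch the ultrasonic generator off by throwing its toggle lever fully over to the other side. Then draw the tall steel carrier straight up out of its deep well in the cleaner by its flat handle, without levering it hard against the well, keep it upright, and stand it gently on its foot in the drying tray, without dropping it. Leave the capped jar in its own well and do not disturb the small things lying around.

Things in the scene. Friction and masses are not known exactly. Their poses are not given: they have to be found in the camera images.
- cleaner: steel ultrasonic cleaner, drained open tank, outside, in mm, 170 (x) x 180 (y) x 150 high, walls 15; origin at the centre of its underside. Inside, an aluminium block fills the tank to 105 above the bench, 45 below the rim, in an opening 140 x 150. In it two round wells, 48.5 wide, 85 deep (bottom 20 above the bench): one holds the carrier, the other the jar, either way round
- well_a (a point): centre of the mouth of one well, 105 mm above the bench, at y = +37 mm of the cleaner
- well_b (a point): centre of the mouth of the other well, at y = -37 mm of the cleaner
- carrier_center (a point): the carrier: steel tube, 46 mm dia x 100, with a flat handle on top, 145 tall in all, 0.2 to 0.4 kg; 1.2 to spare all round in its well. Point on its axis, half-way up, 72.5 above its foot. Handle: upright plate 12 thick (this point's x), 26 wide (its y), 45 high, on the axis, 27.5 to 72.5 above the point, top 15 above the tank's rim; turned up to 0.4 rad from the cleaner's x
- jar_center (a point): bystander: capped round amber jar, 45 mm in diameter, 106 tall, in the other well, its flat cap 21 above the holder block; the point is half-way up. It stays in its well
- generator: grey generator box fixed to the bench, in mm 140 (x) x 110 (y) x 60 high, origin at the centre of its underside. On the centre of its top stands a 25 high switch block, 70 (x) x 50 (y), whose lever turns about the box's y axis at 82 above the bench
- switch_tip (a point): centre of the ball (26 mm in diameter) at the end of the switch lever, 60 mm from the pivot. With the lever on it leans 0.5 rad to the box's -x side (ball 135 mm above the bench), thrown off it leans 0.5 rad to the box's +x side
- switch (a joint): angle of the switch lever in rad: 0 at the on stop (leaning to the box's -x), 1.0 at the off stop (leaning to the box's +x); it moves with about 1 to 2 N at the ball and stays where it is left. Off means all but at the off stop
- tray: square steel drying tray fixed to the bench, 160 x 160 mm, rim 16 high, walls and floor 5 thick; origin at the centre of its underside, x and y along its sides, z up
- spool: bystander: grey spool, 54 mm in diameter and 36 high, standing on the bench
- driver: bystander: screwdriver 160 mm long, lying on the bench
- flux: bystander: small round jar, 40 mm in diameter, 70 tall, on the bench

How it is judged:
By the outcome, as a careful person would: the job done as asked, in the order asked, and still so for the second after the job is handed in, with the robot touching nothing.
It also fails if it takes over 64 s, if anything falls off the work surface, if the arm or the gripper's body presses on something with over 40 N, if the wrist force passes 120 N, or if a joint passes its speed limit or range.

## Working session

There is one attempt and no reset: what is moved stays moved. The work goes in short steps, Python scripts to look and compute and a tool call to move; the robot and the scene stay as the last step left them, time stands still between calls to the robot, and variables do not carry over. Pictures are saved under pics/ and viewed, at most 10 in all, crops included, and the job is handed in when it is done.

Besides the shell and the picture viewer there is one more tool, called as name([rows], argument=value, ...), one row to a line, values as JSON. servo_tool: Moves the arm, as the interface text tells. Its arguments: {"type":"object","properties":{"rows":{"type":"array"}},"required":["rows"]}

```bash
mkdir -p pics; ls; python3 - <<'E'
from bench import arm
import cv2,numpy as np
s=arm.read_state();print({k:np.round(v,3).tolist() for k,v in s.items()})
a=arm.get_image("scene");b=arm.get_image("side")
for n,i in(("scene",a),("side",b)):
    cv2.imwrite(f"pics/{n}0.png",i[:,:,::-1])
    p=arm.camera_params(n);print(n,np.round(p["intrinsics"],1).tolist(),np.round(-p["R"].T@p["t"]).tolist())
E
```

```text
pics
{'clock': 0.0, 'joints': [1.393, 0.386, 0.007, -0.0, -1.194, -0.259], 'joint_vel': [0.0, 0.001, 0.001, 0.001, -0.001, 0.0], 'joint_efforts': [0.001, -39.229, 18.84, 4.186, -0.005, -0.0], 'position': [264.131, 565.791, 230.225], 'ee_rot': [0.976, -0.217, -0.0, 0.001], 'contact_force': [0.038, -0.548, 0.382], 'wrist_torque': [0.014, -0.039, -0.006], 'grasp_force': 0.0, 'gripper_width': 85.448}
scene [[496.6, 0.0, 282.6], [0.0, 496.6, 210.2], [0.0, 0.0, 1.0]] [1343.0, 583.0, 961.0]
side [[504.9, 0.0, 281.8], [0.0, 504.9, 211.2], [0.0, 0.0, 1.0]] [136.0, -573.0, 952.0]
```

View pics/scene0.png

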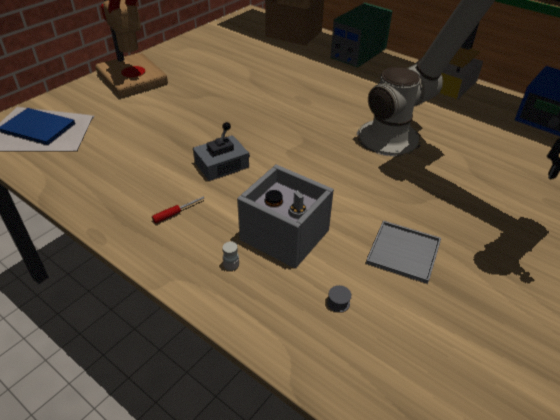

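View pics/side0.png

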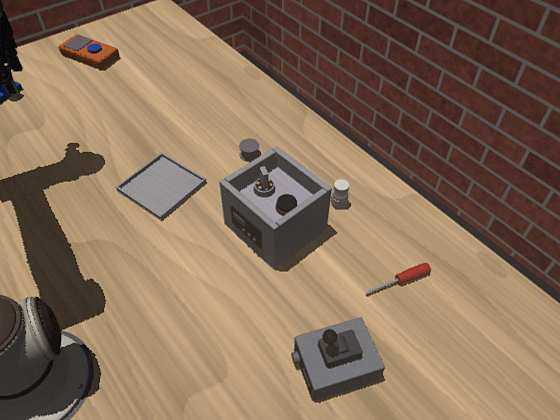

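The scene view shows the ball near (226,126), the handle top near (298,195), the jar cap near (274,196) and the tray near (405,250). In the side view the ball is near (330,337), the handle near (264,170) and the tray near (162,186). I'll enlarge both to pick corners.

```bash
python3 - <<'E'
import cv2,numpy as np
a=cv2.imread("pics/scene0.png");b=cv2.imread("pics/side0.png")
def crop(im,x,y,w,h,f,n):
    c=cv2.resize(im[y:y+h,x:x+w],None,fx=f,fy=f,interpolation=cv2.INTER_CUBIC)
    c=cv2.convertScaleAbs(c,alpha=1.5,beta=15)
    for k in range(0,w,20):cv2.putText(c,str(x+k),(k*f,8),0,.3,(0,255,255));cv2.line(c,(k*f,8),(k*f,14),(0,255,255))
    for k in range(0,h,20):cv2.putText(c,str(y+k),(0,k*f+4),0,.3,(0,255,255))
    cv2.imwrite(n,c)
crop(a,185,115,260,170,3,"pics/c1.png");crop(b,110,140,280,260,2,"pics/c2.png")
E
```

```text
(no output)
```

View pics/c1.png

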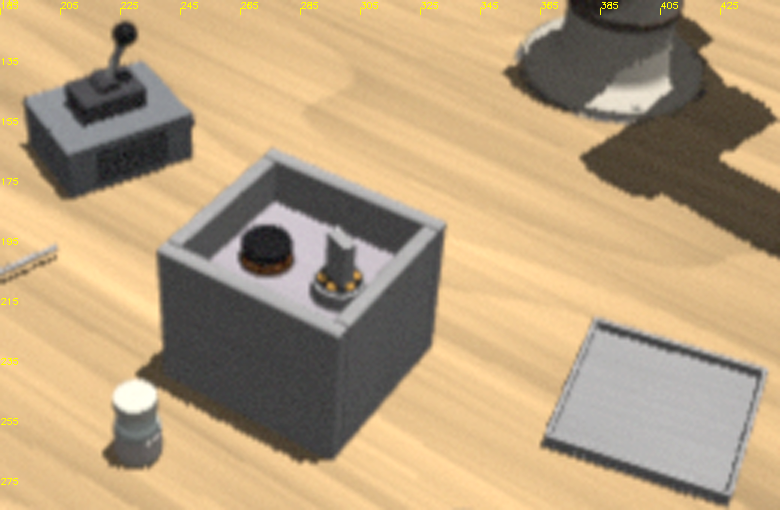

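View pics/c2.png

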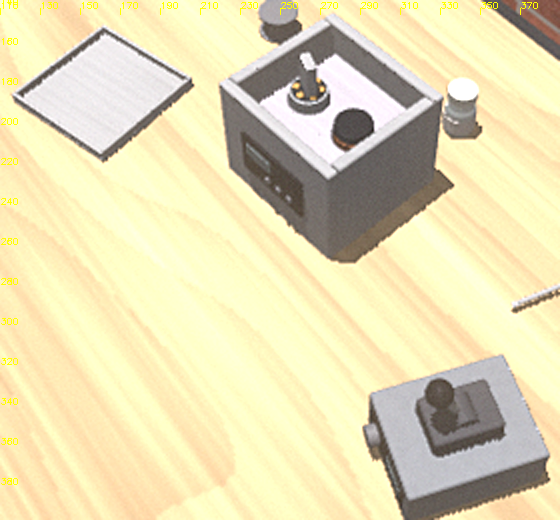

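The scene crop gives the cleaner rim corners, (276,165), (333,190), (299,226) and (238,198), plus the generator top and the tray rim. The side crop shows the same items. I'll cast rays from these picks.

```bash
cat > h.py <<'E'
import numpy as np,cv2
from bench import arm
def ray(n,uv,p=None):
    p=p or arm.camera_params(n);R=np.array(p["R"]);t=np.array(p["t"]).ravel()
    d=R.T@np.linalg.inv(p["intrinsics"])@np.array([*uv,1.]);return -R.T@t,d/np.linalg.norm(d)
def onz(n,uv,z,p=None):
    o,d=ray(n,uv,p);return o+d*(z-o[2])/d[2]
def tri(*rs):
    A=sum(np.eye(3)-np.outer(d,d) for o,d in rs);b=sum((np.eye(3)-np.outer(d,d))@o for o,d in rs);return np.linalg.solve(A,b)
E
python3 - <<'E'
from h import *
np.set_printoptions(precision=1,suppress=True)
P=dict(cleaner=(150,[(276,165),(333.3,190),(299.3,225.7),(237.7,198.3)],[(276.5,147.5),(330.5,189),(276,229),(220,183)]),
tray=(16,[(383.7,221.7),(440.3,238.7),(427.7,279.7),(366,261.7)],[(161,154),(206.5,180),(162,219.5),(116.5,188.5)]),
gen=(60,[(193.3,147.7),(232.3,136),(249.3,154),(207.7,166)],[(294,336.5),(362,318),(384.5,368),(314,391)]))
for k,(z,a,b) in P.items():
  for n,q in(("scene",a),("side",b)):
    c=np.array([onz(n,u,z)[:2] for u in q]);e=np.roll(c,-1,0)-c
    print(k,n,"ctr",c.mean(0),"corners",c.tolist(),"len",np.linalg.norm(e,axis=1),"dir",np.arctan2(e[:,1],e[:,0]))
for k,a,b,z in(("ball",(226.3,126),(330,335.5),135),("handle",(298.3,194),(263,169.5),165),("jar",(274,194.7),(286.5,201),126)):
    print(k,tri(ray("scene",a),ray("side",b)),onz("scene",a,z),onz("side",b,z))
E
```

```text
cleaner scene ctr [591.6  18.1] corners [[517.106395863205, -75.72106273521035], [504.98464806127765, 100.53371646359022], [662.340636421162, 111.45593467027908], [681.832709984311, -64.0367190302037]] len [176.7 157.7 176.6 165.1] dir [ 1.6  0.1 -1.5 -3.1]
cleaner side ctr [592.3  11.8] corners [[667.6145274973981, 105.64862434714405], [679.688400099067, -68.00190097981783], [520.0732589013526, -82.16597987976763], [501.6867784768281, 91.90781565720192]] len [174.1 160.2 175.  166.5] dir [-1.5 -3.1  1.7  0.1]
tray scene ctr [447.  297.7] corners [[389.86087409690333, 203.80620602935005], [350.90057656791146, 353.6810498987037], [500.8288620556509, 390.84363431127247], [546.5421116944268, 242.49073913750829]] len [154.9 154.5 155.2 161.4] dir [ 1.8  0.2 -1.3 -2.9]
tray side ctr [443.9 288.3] corners [[497.7765752251231, 386.74342150387224], [541.5845925186111, 232.77215121372478], [387.91835662411455, 188.49759292226122], [348.14772200935175, 345.3557974992825]] len [160.1 159.9 161.8 155.2] dir [-1.3 -2.9  1.8  0.3]
gen scene ctr [ 477.5 -324.1] corners [[520.4033179342764, -399.58664839989353], [396.9570617568389, -350.55719131392516], [434.8125327564053, -245.67562562762612], [557.7935600212812, -300.67743368103334]] len [132.8 111.5 134.7 105.7] dir [ 2.8  1.2 -0.4 -1.9]
gen side ctr [ 476.7 -329.2] corners [[430.9520602861882, -253.0040007767749], [560.7920502839088, -304.72196565350333], [522.303732680423, -403.3880190078131], [392.9332568403856, -355.8502048551397]] len [139.8 105.9 137.8 109.6] dir [-0.4 -1.9  2.8  1.2]
ball [ 454.3 -318.   139.8] [ 448.4 -322.3  135. ] [ 457.  -317.3  135. ]
handle [590.1  53.5 167.5] [587.9  51.6 165. ] [591.4  55.7 165. ]
jar [595.1 -20.7 127.5] [592.8 -20.9 126. ] [596.8 -20.7 126. ]
```

```bash
cat >> h.py <<'E'
from scipy.spatial.transform import Rotation as Ro
def go(pos,yaw=None):
    "print the shift (mm) and turn (rad), tool axes, to a world TCP position with tool down and tool x at yaw"
    s=arm.read_state();R=Ro.from_quat(s["ee_rot"])
    print("shift",np.round(R.inv().apply(np.array(pos)-s["position"]),1),end=" ")
    if yaw is not None:
        T=Ro.from_euler("z",yaw)*Ro.from_euler("x",np.pi);print("turn",np.round((R.inv()*T).as_rotvec(),3))
    else: print()
def snap(n,name):
    p=arm.camera_params(n);i=arm.get_image(n);cv2.imwrite("pics/"+name,cv2.convertScaleAbs(i[:,:,::-1],alpha=1.4,beta=10));np.save("pics/"+name+".npy",p,allow_pickle=True);return i,p
def ld(name): return np.load("pics/"+name+".npy",allow_pickle=True).item()
E
python3 -c "
from h import *
go((430,150,235),-.37);go((409,-301,235),-.37)"
```

```text
shift [326.2 306.6  -4. ] turn [ 0.002 -0.    -0.067]
shift [498.1 724.1  -3.2] turn [ 0.002 -0.    -0.067]
```

servo_tool([
  [[0,30,30,-4,0,0,-0.01],[0,70,65,-4,0,0,-0.02],[0,110,103,-4,0,0,-0.03],[0,150,140,-4,0,0,-0.04],[0,190,178,-4,0,0,-0.05],[0,230,216,-4,0,0,-0.06],[0,270,254,-4,0,0,-0.067],[0,300,282,-4,0,0,-0.067],[0,318,300,-4,0,0,-0.067],[0,326,320,-4,0,0,-0.067]],
])

```text
clock: 1.35
position: [424.4, 137.2, 234.9]
ee_rot: [0.983, -0.184, -0.0, 0.0]
contact_force: [-0.4, -0.8, 0.8]
gripper_width: -0.1
grasp_force: 0.0
```

servo_tool([
  [[0,15,40,0,0,0,0],[0,30,90,0,0,0,0],[0,50,145,0,0,0,0],[0,75,200,0,0,0,0],[0,100,255,0,0,0,0],[0,120,305,0,0,0,0],[0,135,350,0,0,0,0],[0,145,385,0,0,0,0],[0,145,400,0,0,0,0],[0,145,400,0,0,0,0]],
])

```text
clock: 2.6
position: [414.3, -286.9, 235.0]
ee_rot: [0.983, -0.184, -0.0, -0.0]
contact_force: [0.6, -0.0, 0.1]
gripper_width: 0.4
grasp_force: 0.0
```

```bash
python3 -c "
from h import *
i,p=snap('wrist','w1.png');print(arm.read_state()['position'],arm.read_state()['clock'])
for q in [(452,-319,135),(477,-327,85),(477,-327,60)]:
    print(cv2.projectPoints(np.array([q],float),cv2.Rodrigues(np.array(p['R']))[0],np.array(p['t']),np.array(p['intrinsics']),None)[0].ravel())
go((409,-301,235),-.37)"
```

```text
[ 414.63111383 -286.30627388  235.17722439] 2.65
[302.38349286 136.90780177]
[296.58541663  91.21645325]
[294.98632359  90.03333481]
shift [ 0.1 15.7  0.2] turn [-0.  0.  0.]
```

View pics/w1.png

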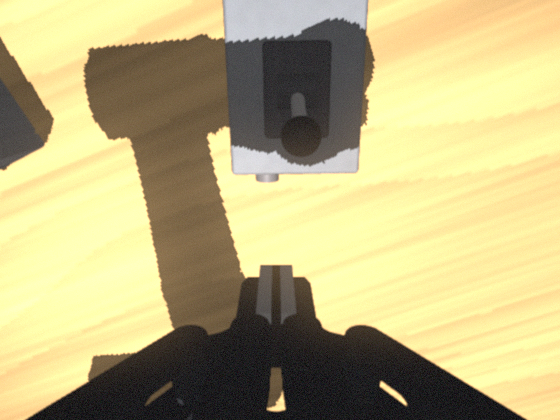

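The wrist view puts the ball at (301,136), which matches the estimate. Next I align, descend beside the ball and push along +x.

servo_tool([
  [[0,0,12,15,0,0,0],[0,0,15.5,60,0,0,0],[0,0,15.5,100,0,0,0],[0,0,15.5,111,0,0,0],[0,0,15.5,111,0,0,0],[0,8,15.5,111,0,0,0],[0,16,15.5,111,0,0,0],[0,24,15.5,111,0,0,0],[0,32,15.5,111,0,0,0],[0,40,15.5,111,0,0,0]],
])

```text
clock: 3.9
position: [446.9, -316.0, 124.3]
ee_rot: [0.983, -0.184, -0.0, -0.0]
contact_force: [-1.0, 0.6, 0.3]
gripper_width: -0.2
grasp_force: 0.8
```

servo_tool([
  [[0,7,0,0,0,0,0],[0,14,0,0,0,0,0],[0,21,0,0,0,0,0],[0,27,0,0,0,0,0],[0,33,0,0,0,0,0],[0,37,0,0,0,0,0],[0,40,0,0,0,0,0],[0,42,0,0,0,0,0],[0,42,0,0,0,0,0]],
])

```text
clock: 5.03
position: [482.1, -329.6, 123.8]
ee_rot: [0.983, -0.184, -0.005, -0.001]
contact_force: [-8.3, 4.5, 4.4]
gripper_width: -0.3
grasp_force: 4.6
```

Contact force of about 9 N says the lever is at its stop. I'll press slightly further, then retreat and rise.

servo_tool([
  [[0,2,0,0,0,0,0],[0,2,0,0,0,0,0],[0,-15,0,0,0,0,0],[0,-30,0,0,0,0,0],[0,-30,0,-30,0,0,0],[0,-30,0,-80,0,0,0],[0,-30,0,-130,0,0,0],[30,-30,0,-137,0,0,0],[30,-30,0,-137,0,0,0]],
])

```text
clock: 6.15
position: [457.9, -320.0, 261.7]
ee_rot: [0.983, -0.184, 0.001, -0.0]
contact_force: [0.3, 0.3, -0.5]
gripper_width: 30.3
grasp_force: 0.0
```

```bash
python3 -c "
from h import *
print(arm.read_state()['clock'],arm.read_state()['joints']);go((590,95,260),-1.5)"
```

```text
6.15 [-3.20113596e-01  2.50618285e-01 -1.08981675e-01 -4.27577492e-04
 -1.20951048e+00  1.52119848e+00]
shift [ -26.9 -434.7    1.8] turn [-1.00e-03 -1.00e-03  1.13e+00]
```

servo_tool([
  [[30,-3,-30,1,0,0,0.1],[30,-6,-75,1,0,0,0.25],[30,-10,-125,1,0,0,0.4],[30,-14,-180,1,0,0,0.55],[30,-17,-235,1,0,0,0.7],[30,-20,-290,1,0,0,0.85],[30,-23,-340,1,0,0,1.0],[30,-25,-385,1,0,0,1.1],[30,-27,-420,1,0,0,1.13],[30,-27,-435,1,0,0,1.13]],
])

```text
clock: 7.4
position: [589.6, 96.7, 257.9]
ee_rot: [0.732, -0.681, -0.001, 0.002]
contact_force: [0.7, -0.8, -0.6]
gripper_width: 29.9
grasp_force: 0.0
```

servo_tool([
  [[30,0,0,0,0,0,0],[30,0,0,0,0,0,0]],
])

```text
clock: 7.65
position: [589.5, 94.1, 259.9]
ee_rot: [0.731, -0.682, -0.0, 0.001]
contact_force: [1.0, 0.0, -0.0]
gripper_width: 29.6
grasp_force: 0.0
```

```bash
python3 -c "
from h import *
i,p=snap('wrist','w2.png');print(arm.read_state()['clock'],arm.read_state()['position'])
j,_=snap('scene','s2.png')
c=cv2.imread('pics/s2.png')[110:180,185:265];c=cv2.resize(c,None,fx=3,fy=3)
w=cv2.imread('pics/w2.png');w[:c.shape[0],:c.shape[1]]=c if 0 else w[:c.shape[0],:c.shape[1]]
o=np.zeros((560,800,3),np.uint8);o[:420,:560]=w;o[:210,560:800]=c;cv2.imwrite('pics/w2s.png',o[:420])
for q in [(590,54,165),(590,54,105),(595,-21,126)]:
    print(cv2.projectPoints(np.array([q],float),cv2.Rodrigues(np.array(p['R']))[0],np.array(p['t']),np.array(p['intrinsics']),None)[0].ravel())"
```

```text
7.7 [589.53501276  94.0028096  260.15394574]
[279.31191963 148.01609352]
[278.61148202 134.23607471]
[279.52910471  25.15553648]
```

View pics/w2s.png

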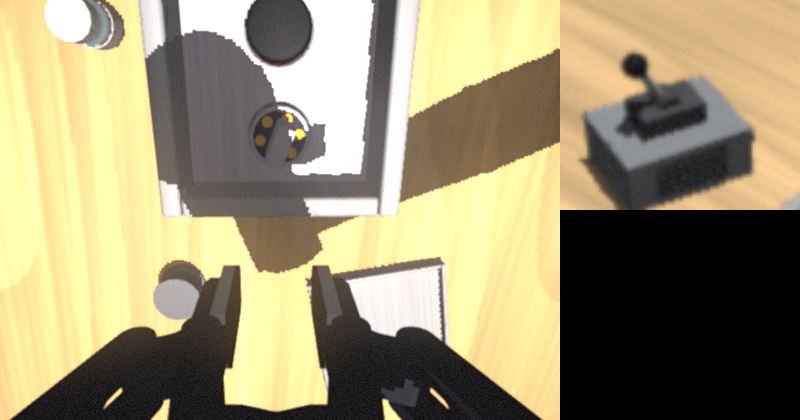

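The wrist view shows the carrier near (280,135) with its handle tilted from about (272,163) to (293,118), and the lever is thrown to the other side. I'll take one enlarged crop for the handle.

```bash
python3 -c "
import cv2
c=cv2.imread('pics/w2.png')[100:175,235:335];c=cv2.resize(c,None,fx=8,fy=8,interpolation=cv2.INTER_CUBIC);cv2.imwrite('pics/w2c.png',cv2.convertScaleAbs(c,alpha=1.6))"
```

```text
(no output)
```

View pics/w2c.png

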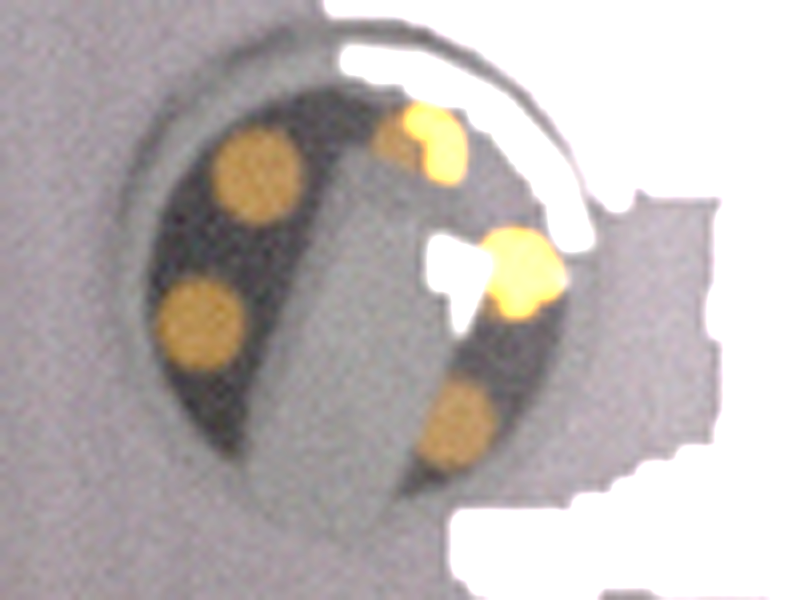

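The crop shows the rim circle centred near (280,135) in full-image pixels. The handle edges run from (290.6,156.2) to (277,118.8) and so on, about 0.3 rad clockwise from image up.

```bash
python3 -c "
from h import *
p=ld('w2.png');f=lambda u,z:onz('wrist',(235+u[0]/8,100+u[1]/8),z,p)
R=Ro.from_quat(arm.read_state()['ee_rot'])
print('rim',f((360,285),120),f((125,230),120),f((595,230),120),f((370,20),105))
for a,b in(((243,450),(335,150)),((405,490),(488,260))):
    for z in(165,120):
        d=R.inv().apply(f(b,z)-f(a,z));print('edge',d,np.arctan2(d[1],d[0]))
print('mid width',f((287,310),165),f((447,375),165))
print('corners top near',f((250,455),165),f((395,510),165))
print('jar',onz('wrist',(279,25),126,p))
go((590,54,230))
"
```

```text
rim [589.16145878  52.79950666 120.        ] [611.23606062  49.2771576  120.        ] [567.83327661  46.22990142 120.        ] [589.73608845  29.89512751 105.        ]
edge [2.34369074e+01 7.30369060e+00 3.83782077e-03] 0.30209390808183145
edge [2.78600667e+01 8.68208865e+00 4.56211824e-03] 0.30209390808183045
edge [1.82586768e+01 6.32169298e+00 3.09942436e-03] 0.3333118797201718
edge [2.17045682e+01 7.51476231e+00 3.68436707e-03] 0.33331187972017706
mid width [595.71625314  48.53899656 165.        ] [582.75437204  52.76430233 165.        ]
corners top near [597.90100361  60.2479059  165.        ] [586.01438298  63.89250738 165.        ]
jar [595.35850398 -21.06913839 126.        ]
shift [39.9  2.4 30.4]
```

```bash
python3 -c "
from h import *
go((589.5,53,126),-1.815)"
```

```text
shift [ 40.9   3.  134.4] turn [ 0.    -0.     0.314]
```

servo_tool([
  [[36,15,1,0,0,0,0.15],[36,35,2,10,0,0,0.3],[36,41,3,30,0,0,0.314],[36,41,3,55,0,0,0.314],[36,41,3,75,0,0,0.314],[36,41,3,75,0,0,0.314]],
])

```text
clock: 8.5
position: [588.7, 52.9, 184.0]
ee_rot: [-0.616, 0.788, 0.001, -0.002]
contact_force: [-0.3, -0.9, -0.0]
gripper_width: 36.2
grasp_force: 0.0
```

```bash
python3 -c "
from h import *
i,p=snap('wrist','w3.png');print(arm.read_state()['clock'],arm.read_state()['position'])
o=cv2.imread('pics/w3.png')[120:420,130:430];cv2.imwrite('pics/w3c.png',cv2.resize(o,None,fx=2,fy=2))
go((589.5,53,126),-1.815)"
```

```text
8.55 [589.69677377  53.24835644 185.43921736]
shift [ 0.3  0.1 59.4] turn [ 0.    -0.001  0.   ]
```

View pics/w3c.png

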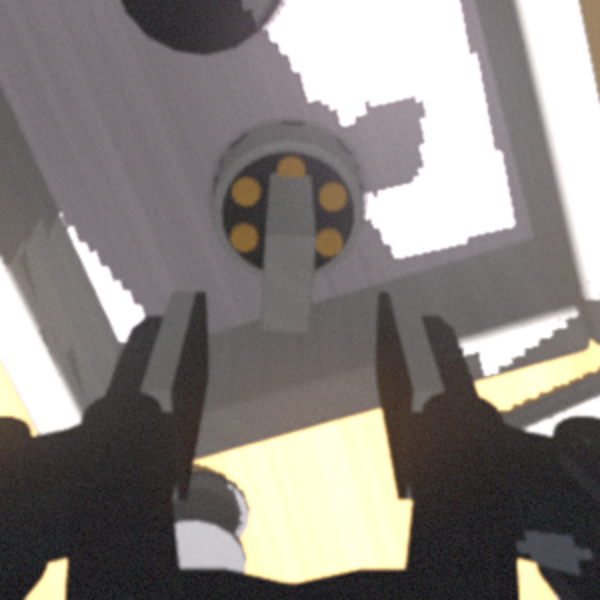

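The wrist view shows the handle top between the fingers, with corners at crop (262,330), (308,330), (270,235) and (315,235). I'll check the residual.

```bash
python3 -c "
from h import *
p=ld('w3.png');s=arm.read_state();R=Ro.from_quat(s['ee_rot'])
c=[R.inv().apply(onz('wrist',(130+u/2,120+v/2),165,p)-s['position']) for u,v in((262,330),(308,330),(315,235),(270,235))]
print(np.round(c,1),np.mean(c,0));d=c[2]+c[3]-c[0]-c[1];print(np.arctan2(d[1],d[0]))"
```

```text
[[-13.   -6.   20.4]
 [-13.1   5.2  20.4]
 [ 12.3   6.7  20.4]
 [ 12.3  -3.8  20.4]] [-0.38833676  0.51445929 20.4391457 ]
0.07256172146767718
```

servo_tool([
  [[36,0,0.5,5,0,0,0.07],[36,0,0.5,20,0,0,0.07],[36,0,0.5,35,0,0,0.07],[36,0,0.5,50,0,0,0.07],[36,0,0.5,59,0,0,0.07],[36,0,0.5,59,0,0,0.07],[20,0,0.5,59,0,0,0.07],[8,0,0.5,59,0,0,0.07],[8,0,0.5,59,0,0,0.07],[8,0,0.5,59,0,0,0.07]],
])

```text
clock: 9.8
position: [590.0, 54.3, 127.0]
ee_rot: [-0.588, 0.809, -0.0, 0.001]
contact_force: [0.6, 0.6, 2.0]
gripper_width: 11.2
grasp_force: 58.9
```

servo_tool([
  [[5,0,0,0,0,0,0],[5,0,0,0,0,0,0],[5,0,0,-2,0,0,0],[5,0,0,-5,0,0,0],[5,0,0,-8,0,0,0],[5,0,0,-8,0,0,0]],
])

```text
clock: 10.55
position: [589.0, 54.1, 134.2]
ee_rot: [-0.588, 0.809, 0.0, -0.001]
contact_force: [1.6, 0.6, -4.3]
gripper_width: 11.0
grasp_force: 58.7
```

servo_tool([
  [[5,0,0,-7,0,0,0],[5,0,0,-15,0,0,0],[5,0,0,-23,0,0,0],[5,0,0,-31,0,0,0],[5,0,0,-39,0,0,0],[5,0,0,-47,0,0,0],[5,0,0,-55,0,0,0],[5,0,0,-63,0,0,0],[5,0,0,-71,0,0,0],[5,0,0,-78,0,0,0]],
])

```text
clock: 11.8
position: [589.4, 54.2, 212.9]
ee_rot: [-0.588, 0.809, -0.0, 0.0]
contact_force: [-0.2, -0.7, -3.0]
gripper_width: 11.6
grasp_force: 59.0
```

servo_tool([
  [[5,0,0,-10,0,0,0],[5,0,0,-22,0,0,0],[5,0,0,-35,0,0,0],[5,0,0,-48,0,0,0],[5,0,0,-60,0,0,0],[5,0,0,-70,0,0,0],[5,0,0,-76,0,0,0],[5,0,0,-76,0,0,0]],
])

```text
clock: 12.8
position: [589.5, 54.2, 288.7]
ee_rot: [-0.588, 0.809, -0.0, 0.0]
contact_force: [-0.4, 0.2, -3.5]
gripper_width: 11.5
grasp_force: 59.0
```

```bash
python3 -c "
from h import *
s=arm.read_state();print(s['contact_force'],s['wrist_torque'],s['gripper_width'],s['clock'])
go((445,293,288),-1.885)
"
```

```text
[-0.37913166  0.24407258 -3.52941341] [ 0.02042472  0.01610292 -0.0484755 ] 11.46577194414113 12.8
shift [-182.7  211.     0.7] turn [-0.001  0.     0.001]
```

servo_tool([
  [[5,-7,8,0,0,0,0],[5,-21,24,0,0,0,0],[5,-40,46,0,0,0,0],[5,-62,72,0,0,0,0],[5,-85,98,0,0,0,0],[5,-108,125,0,0,0,0],[5,-131,151,0,0,0,0],[5,-152,176,0,0,0,0],[5,-170,196,0,0,0,0],[5,-180,208,0,0,0,0]],
])

```text
clock: 14.05
position: [445.7, 290.6, 287.9]
ee_rot: [-0.589, 0.808, 0.0, -0.0]
contact_force: [0.3, 0.1, -2.5]
gripper_width: 11.1
grasp_force: 59.0
```

servo_tool([
  [[5,-3,3,5,0,0,0],[5,-3,3,20,0,0,0],[5,-3,3,40,0,0,0],[5,-3,3,60,0,0,0],[5,-3,3,80,0,0,0],[5,-3,3,100,0,0,0],[5,-3,3,115,0,0,0],[5,-3,3,125,0,0,0],[5,-3,3,130,0,0,0],[5,-3,3,130,0,0,0]],
])

```text
clock: 15.3
position: [445.1, 293.3, 158.3]
ee_rot: [-0.588, 0.809, -0.0, 0.0]
contact_force: [-0.4, 0.3, -3.6]
gripper_width: 11.3
grasp_force: 58.9
```

```bash
python3 -c "
from h import *
a,_=snap('scene','s4.png');b,_=snap('side','d4.png');print(arm.read_state()['contact_force'],arm.read_state()['position'])
o=np.hstack([cv2.resize(cv2.imread('pics/s4.png')[130:290,320:460],(400,457)),cv2.resize(cv2.imread('pics/d4.png')[80:240,90:230],(400,457))]);cv2.imwrite('pics/t4.png',o)"
```

```text
[ 0.36434723  0.12280541 -4.40104314] [445.32226962 293.61592747 158.93358792]
```

View pics/t4.png

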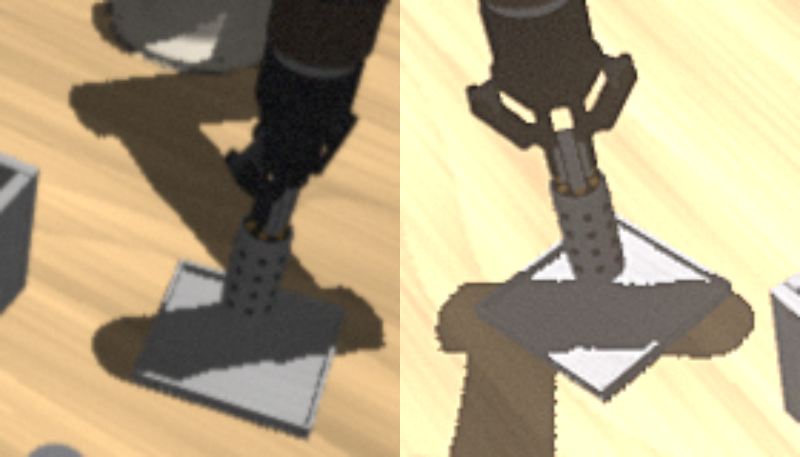

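Both views show the carrier upright over the tray, with its foot about 47 mm above the floor. I'm lowering it gently.

servo_tool([
  [[5,0,0,8,0,0,0],[5,0,0,18,0,0,0],[5,0,0,28,0,0,0],[5,0,0,36,0,0,0],[5,0,0,40,0,0,0],[5,0,0,42,0,0,0],[5,0,0,43,0,0,0],[5,0,0,44,0,0,0],[5,0,0,44,0,0,0]],
])

```text
clock: 16.52
position: [445.0, 293.3, 114.5]
ee_rot: [-0.588, 0.809, 0.0, 0.0]
contact_force: [-0.6, 0.9, -4.0]
gripper_width: 11.2
grasp_force: 58.9
```

servo_tool([
  [[5,0,0,0.5,0,0,0],[5,0,0,1,0,0,0],[5,0,0,1.5,0,0,0],[5,0,0,1.5,0,0,0]],
])

```text
clock: 17.02
position: [445.0, 293.2, 112.8]
ee_rot: [-0.588, 0.809, -0.0, -0.0]
contact_force: [0.7, 0.4, -3.3]
gripper_width: 11.2
grasp_force: 58.9
```

servo_tool([
  [[5,0,0,0.5,0,0,0],[5,0,0,1,0,0,0],[5,0,0,1.0,0,0,0]],
])

```text
clock: 17.4
position: [445.0, 293.3, 112.0]
ee_rot: [-0.588, 0.809, -0.0, 0.0]
contact_force: [-1.3, -1.1, -2.3]
gripper_width: 11.6
grasp_force: 59.3
```

servo_tool([
  [[5,0,0,0.5,0,0,0],[5,0,0,0.5,0,0,0]],
])

```text
clock: 17.65
position: [445.1, 293.4, 112.0]
ee_rot: [-0.588, 0.809, -0.0, 0.0]
contact_force: [-2.1, -0.6, 3.6]
gripper_width: 11.2
grasp_force: 60.0
```

The foot has touched down, with the force reversing to +3.6 N. I'll release and retreat upward.

servo_tool([
  [[14,0,0,0,0,0,0],[20,0,0,0,0,0,0],[30,0,0,0,0,0,0],[36,0,0,0,0,0,0],[36,0,0,-10,0,0,0],[36,0,0,-30,0,0,0],[36,0,0,-60,0,0,0],[36,0,0,-100,0,0,0],[36,0,0,-140,0,0,0],[36,0,0,-150,0,0,0]],
])

```text
clock: 18.9
position: [446.0, 294.2, 265.3]
ee_rot: [-0.588, 0.809, 0.0, 0.003]
contact_force: [-0.1, 0.4, -0.1]
gripper_width: 35.9
grasp_force: 0.0
```

servo_tool([
  [[36,0,0,0,0,0,0],[36,0,0,0,0,0,0]],
])

```text
clock: 19.15
position: [444.3, 292.7, 259.9]
ee_rot: [-0.588, 0.809, -0.0, -0.001]
contact_force: [-0.5, 0.4, 0.0]
gripper_width: 36.2
grasp_force: 0.0
```

```bash
python3 -c "
from h import *
snap('scene','s5.png');print(arm.read_state()['contact_force'],arm.read_state()['clock'])"
```

```text
[-0.33751695  0.49558427 -0.07316354] 19.2
```

View pics/s5.png

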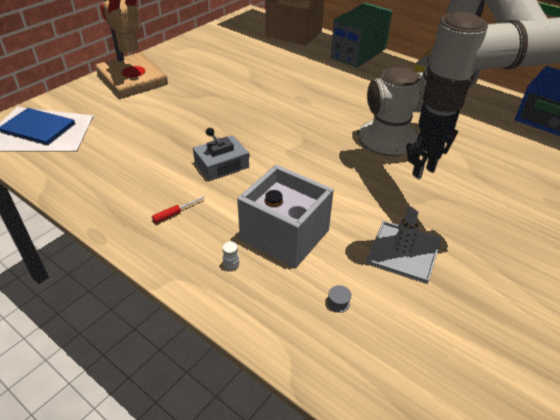

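The carrier stands in the tray near (407,235), the jar is in its well and the lever ball is at (210,132). I'll compare the ball with its expected off position, then hand in.

```bash
python3 -c "
from h import *
a=onz('scene',(226.3,126),135);b=onz('scene',(210.3,132),135);d=np.linalg.norm(b-a);print(a,b,d)
if d>53: print(arm.job_done())"
```

```text
[ 448.39596912 -322.31603179  135.        ] [ 501.81078029 -336.4987295   135.        ] 55.26564001293575
the job is handed in; nothing more can be done
None
```

The job is handed in at about 19 s: the generator lever is thrown over to off (ball about 55 mm across by camera, against 57.5 mm for full throw), the carrier stands upright in the drying tray, and the jar and the small things look undisturbed.

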